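Open the collection cage at the checkout and hold its gate wide

ROBOT

A 6-joint arm with a two-finger parallel gripper is mounted at the origin on the work surface. World frame = base frame: x ahead of the robot, y to its left, z up, the work surface at z = 0. Lengths are in m, angles in rad, forces in N, time in s.
With the tool pointing down it reaches from about 0.325 to 0.75 m from the base axis. Payload 7.6 kg.
Tool frame: the origin (TCP) lies midway between the tips of the shut fingers; the grasp point (between the pads) lies r.tcp_to_grasp behind it (r.tcp_to_grasp is the distance from the TCP to the grasp point, in m); z points along the fingers, y is the line along which they close (so a half turn about z gives the same grasp; the last joint's range is limited). The gripper opens to 85 mm and grips with 20 to 120 N. Pads are 22 mm wide; open, the fingers measure 114 mm over their backs; the gripper's body (76 mm by 85 mm) begins 54 mm behind the grasp point. The pads swing forward as they close: fully open they stand 13 mm farther back than shut.
Start: joints at [-1.294, 0.052, 1.401, -0, 1.689, -0.07], TCP at [0.178, -0.494, 0.231] pointing down, gripper open.
Joint ranges: [-2.9, 2.9], [-0.91, 2.17], [0.12, 2.37], [-1.06, 4.2], [0.26, 2.73], [-2.93, 2.93]. Speed limits (rad/s): [2.57, 2.57, 3.01, 3.14, 3.14, 3.14].

INTERFACE

Orientations are given as a unit quaternion [x, y, z, w].
In Python, from bench import get_state, grab_frame, camera_info, close_job, r gives the robot as it stands.
- The arm moves only by the tool apply_moves, never from a script. Its argument "plan" is a list that holds one entry, the list of rows, each a list of 5 numbers: the gripper command: -1 is fully open, 1 is shut, values between are in proportion, then the shift along the world's x, y, z in mm, then the turn about the world's z in degrees. In form: [[[claw, tx, ty, tz, yaw], ...]]. A call has exactly 8 rows; each row is the pose to reach, as a shift and turn from the pose commanded when the call began; what a row does not reach only later rows make up. A row lasts 1/12 s, in which the tool goes at most 41.7 mm and 7.16 degrees, less where a joint would pass 70% of its speed; a pose out of reach is approached as far as the arm can. A call with a gripper value outside its range is refused whole. The fingers move at their own pace and stop on an object; the grip force is fixed at half the most. Time passes only in rows, so rows that repeat a pose let the fingers close, or fill a call up. It gives the time, the measured TCP pose, the force, the opening and the grip force at its end, in the units of the state.
- get_state(): the state, without advancing time (a new reading comes with each control period).
- grab_frame(name): name is "scene" or "side" or "wrist"; returns the picture (480x640x3 uint8, red, green, blue); there is no depth.
- camera_info(name): a dict with "K" (3x3 intrinsics, pixels), "world_to_cam" (4x4, takes a point from world to camera coordinates). Camera axes: x right, y down, z forward; pixel columns grow to the right and rows downward; lengths in m; the calibration is good to about 2 mm. The wrist camera is an equidistant fisheye: a pixel r from the principal point sees the ray r / f radians off the axis. A picture is of the moment at which its call begins: read the wrist's pose just before it. camera_info takes no time and is no camera call; for the wrist camera it gives the pose at the moment of the call.
- close_job(): hands the job in; it is judged then, once.
The state is a dict: "time": time; "qpos": joint angles; "dq": joint speeds; "joint_torque": joint torques, N m; "tool_pos": TCP position; "orientation": TCP orientation; "force": force on the tool from outside, world axes, zero at the start; "moment": the same for the moment, N m; "opening": finger opening in m; "grasp_force": force on a finger pad.
Only numpy, scipy, OpenCV 4.12 (cv2) and the standard library are available. Lean on these libraries where they do the work, as an engineer would, in place of code of your own. Each camera call takes 0.05 s, during which the arm holds its last target. There are 200 camera calls.

TASK

Open the gate of the wire collection cage on the checkout counter, so that an order can be taken out: first squeeze the slide bolt on the cage's top rail fully back, then squeeze the spring latch on the gate and, keeping it squeezed until the gate is clear, swing the gate out past its half-open detent to a right angle or a little wider. It swings back by itself, so finish while still holding it there steadily with the gripper. Leave the calculator, card terminal and tape roll where they are.

Things in the scene. Friction and masses are not known exactly. Their poses are not given: they have to be found in the camera images.
- cage: Grey wire cage screwed to the counter, fixed: 296 wide, 240 deep, 220 high (mm), mesh roof. Origin: at counter height, middle of its front. z is up, x points into the cage (the gate faces -x), y runs along the front to the hinge side. Only the catches, the steel keeper at the gate's free end (top at z 244) and the hinge's detent cam and plunger (y 100 to 157, top z 240) rise above z 224.
- gate: Gate before the cage: frame of 14 mm grey square tube with wire mesh, 240 wide, its lower edge at z 20, top rail at z 220. Origin: on the upright hinge pin at counter height, (-10, 130) in the cage frame. Axes equal the cage's when shut. It extends along its own -y, 10 to 250 mm from the pin, and turns clockwise seen from above, towards cage -x, as it opens.
- bolt_grip (a point): Slide bolt on the cage's top rail: two round black posts, 10 mm diameter, tops at z 276, on steel plates and rod up to z 240. This fixed point, (10, 57, 262) in the cage frame, is midway between them once squeezed, 14 mm below their tops: the fixed post's outside lies 15 mm from it towards the hinge, the sliding post's 31 mm the other way (joint bolt 0) to 15 mm (0.016). Squeeze along cage y.
- bolt_staple (a point): Middle of the steel staple's top on the gate, through which the bolt's rod passes: (18, -135, 247) in the gate frame, 10 mm wide along y, 30 mm along x. It turns with the gate.
- latch_grip (a point): Spring latch on the gate's top rail: two flat black paddles, 22 mm deep (x), 8 thick (y), tops at z 276, on steel up to z 240. This point, (0, -192, 262) in the gate frame, is midway between them once squeezed, 14 mm below their tops: the fixed paddle's outside lies 14 mm from it towards the hinge, the moving one's 26 mm the other way, 14 squeezed. Squeeze along gate y. Turns with the gate.
- gate_hinge (a point): Point on the gate's upright hinge axis, (-10, 130, 262) mm in the cage frame; it does not move and lies 192 mm from latch_grip.
- bolt (a joint): Slide bolt, m: 0 = shot right through the staple, 0.016 = squeezed fully back; starts between 0 and 0.003. Moves along the cage's +y, takes about 3 N and stays where it is left. The rod leaves the staple at 0.012.
- latch (a joint): Spring latch, m: 0 = released, 0.012 = moving paddle fully squeezed, at its stop (about 7 N; a grip of 20 N or more holds it there firmly, and the gate can be swung by it). Moves along the gate's +y, springs back when let go. Its tongue is clear of the keeper from 0.009 on, and must be kept so until the gate has turned about 0.06 rad.
- gate_swing (a joint): Gate angle, rad: 0 = shut, grows as the gate opens towards cage -x, stop at 1.75. A closing spring pulls it shut (1.7 N at the latch when shut, 2.5 N when wide). The detent's hump lies between about 0.5 and 1.05 rad and takes up to about 7 N more at the latch; let go beyond it, the gate falls back against the detent, at about 1.0 rad.
- calculator: Bystander: white desk calculator, 150 x 105 x 24 mm, loose on the counter beside the cage; origin under its middle.
- card_terminal: Bystander: black card terminal, 165 x 82 x 48 mm, loose on the counter beside the cage; origin under its middle.
- tape_roll: Bystander: roll of clear tape lying flat, 90 mm across, 24 mm high; origin under its middle.

How it is judged:
By the outcome, as a careful person would: the job done as asked, in the order asked, and still so for the second after the job is handed in, while the arm keeps its last pose, push and grip.
It also fails if it takes over 45 s, if anything falls off the work surface, if the arm or the gripper's body presses on something with over 40 N, if the wrist force passes 120 N, or if a joint passes its speed limit or range.

## Working session

There is one attempt and no reset: what is moved stays moved. The work goes in short steps, Python scripts to look and compute and a tool call to move; the robot and the scene stay as the last step left them, time stands still between calls to the robot, and variables do not carry over. Pictures are saved under pics/ and viewed, at most 10 in all, crops included, and the job is handed in when it is done.

Besides the shell and the picture viewer there is one more tool, called after "Emit:" by a JSON object that holds its "method" and its "body". apply_moves: Moves the arm, as the interface text tells. Its arguments: {"type":"object","properties":{"plan":{"type":"array","items":{"type":"array","items":{"type":"array","items":{"type":"number"}}}}},"required":["plan"]}

```bash
mkdir -p pics; python3 - <<'E'
from bench import *
import cv2,numpy as np
s=get_state();print(s,r.tcp_to_grasp)
for n in("scene","side"):
    f=grab_frame(n);cv2.imwrite(f"pics/{n}0.png",f[:,:,::-1]);print(n,{k:np.round(v,4).tolist() if not isinstance(v,str) else v for k,v in camera_info(n).items()})
E
```

```text
{'time': 0.0, 'qpos': array([-1.29433476e+00,  5.28465510e-02,  1.40173886e+00,  1.10262333e-06,
        1.68859179e+00, -7.02930909e-02]), 'dq': array([ 2.30403966e-03, -3.54570461e-06, -3.31669551e-04,  9.07671126e-05,
       -1.43797970e-03, -4.29625766e-05]), 'joint_torque': array([-9.24479937e-04, -3.81668651e+01, -3.60187626e+01, -2.53550415e-04,
        6.14872057e-03,  4.85321777e-06]), 'tool_pos': array([ 0.17836246, -0.49345161,  0.23046017]), 'orientation': array([ 9.85007442e-01,  1.72510033e-01, -8.09816839e-05, -7.88123842e-04]), 'force': array([-0.44048482, -0.30581251, -0.17857993]), 'moment': array([ 0.01801764,  0.0035046 , -0.04238439]), 'grasp_force': 0.0, 'opening': 0.08479858656016045} 0.0187
scene {'K': [[585.7106, 0.0, 312.0622], [0.0, 585.7106, 241.2578], [0.0, 0.0, 1.0]], 'world_to_cam': [[-0.1744, 0.9847, 0.0043, 0.1019], [0.7516, 0.136, -0.6454, -0.2643], [-0.6361, -0.1093, -0.7638, 1.9465], [0.0, 0.0, 0.0, 1.0]]}
side {'K': [[449.2007, 0.0, 318.6916], [0.0, 449.2007, 249.7884], [0.0, 0.0, 1.0]], 'world_to_cam': [[-0.8289, -0.5592, 0.0166, 0.4154], [-0.3845, 0.5479, -0.7429, 0.3146], [0.4063, -0.6222, -0.6692, 1.0971], [0.0, 0.0, 0.0, 1.0]]}
```

View pics/scene0.png

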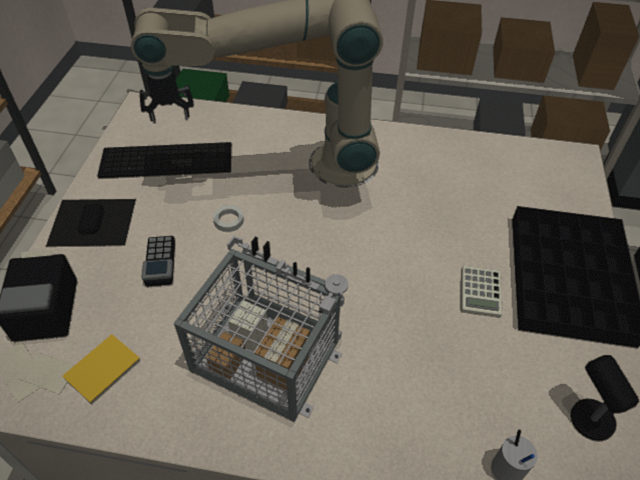

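View pics/side0.png

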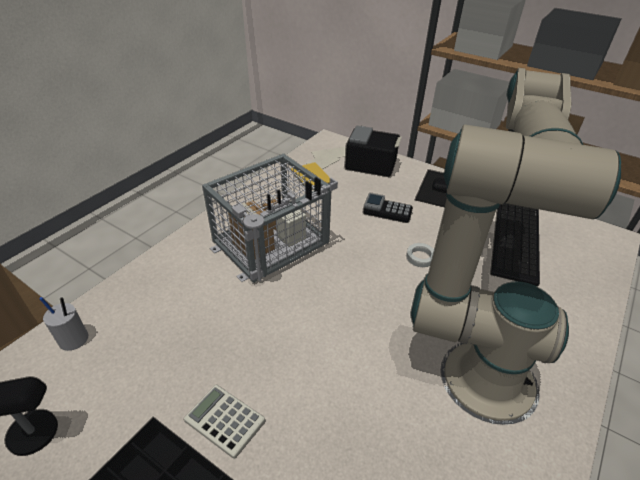

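The scene view shows the latch paddles near (255,245)/(267,251), the bolt posts near (295,269)/(308,274) and the hinge disc near (336,284). In the side view they are at about (309,190)/(317,186), (269,201)/(279,198) and (253,218).

```bash
cat > h.py <<'E'
from bench import *
import cv2,numpy as np
def ray(n,u,v,ci=None):
    ci=ci or camera_info(n);K=np.array(ci["K"]);T=np.array(ci["world_to_cam"]);R=T[:3,:3]
    d=np.linalg.solve(K,[u,v,1.]);return -R.T@T[:3,3],R.T@d
def onz(n,u,v,z):
    o,d=ray(n,u,v);return o+d*(z-o[2])/d[2]
def tri(uv1,uv2):
    A=[];b=[]
    for n,(u,v) in(("scene",uv1),("side",uv2)):
        o,d=ray(n,u,v);d=d/np.linalg.norm(d);P=np.eye(3)-np.outer(d,d);A.append(P);b.append(P@o)
    return np.linalg.lstsq(np.vstack(A),np.hstack(b),rcond=None)[0]
E
python3 - <<'E'
from h import *
for n,(x0,x1,y0,y1) in (("scene",(240,325,230,290)),("side",(260,325,170,215))):
    f=cv2.imread(f"pics/{n}0.png");g=f.max(2)[y0:y1,x0:x1]
    c,l,st,ce=cv2.connectedComponentsWithStats((g<45).astype(np.uint8))
    for i in range(1,c):
        if st[i,4]>8:
            ys,xs=np.where(l==i);t=ys.min();u=xs[ys<=t+1].mean()+x0
            print(n,st[i]+[x0,y0,0,0,0],np.round(ce[i]+[x0,y0],1),"top",round(u,1),t+y0, onz(n,u,t+y0+1,.276).round(4))
    cv2.imwrite(f"pics/{n}c.png",cv2.resize(f[y0-10:y1+20,x0-10:x1+30],None,fx=6,fy=6,interpolation=cv2.INTER_CUBIC)[:600,:800])
E
```

```text
scene [252 237   6  19  85] [254.3 245.9] top 255.2 237 [ 0.6026 -0.1327  0.276 ]
scene [264 242   6  20  91] [266.2 251.5] top 267.2 242 [ 0.6124 -0.1018  0.276 ]
scene [293 263   4  13  38] [294.5 269.5] top 294.5 263 [ 0.6617 -0.0276  0.276 ]
scene [306 268   4  14  45] [307.4 275.3] top 307.5 268 [0.6705 0.0037 0.276 ]
scene [249 277   3   6   9] [250.4 279.6] top 250.0 277 [ 0.7176 -0.1166  0.276 ]
side [314 178   7  17  82] [317.2 185.2] top 316.0 178 [ 0.6049 -0.1323  0.276 ]
side [306 182   6  19  88] [308.3 190.8] top 306.8 182 [ 0.6142 -0.1014  0.276 ]
side [277 191   4  13  31] [278.6 197. ] top 278.0 191 [ 0.6518 -0.0222  0.276 ]
side [268 195   3  15  34] [268.7 202.5] top 268.5 195 [0.6608 0.0066 0.276 ]
```

View pics/scenec.png

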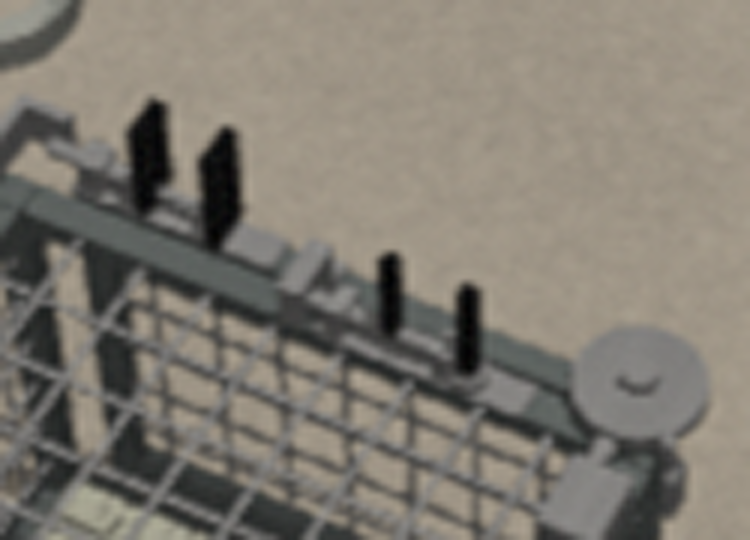

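```bash
python3 - <<'E'
from h import *
from scipy.optimize import least_squares
# centroid of dark blobs: mid-height ~ z .258 (240..276)
sc=[(254.3+.5,245.9+.5),(266.7,252.),(295.,270.),(307.9,275.8)]
sd=[(317.7,185.7),(308.8,191.3),(279.1,197.5),(269.2,203.)]
P=[tri(a,b) for a,b in zip(sc,sd)]
for p in P:print(p.round(4))
d=onz("scene",336.5,284,.24);print("disc",d.round(4), onz("side",253.5,218.5,.24).round(4))
M=np.array([(-10,-84),(-10,-52),(10,32),(10,67)])/1e3
def pose(t):c,s=np.cos(t[2]),np.sin(t[2]);return lambda m:m@np.array([[c,s],[-s,c]])+t[:2]
W=np.array(P)[:,:2]
f=lambda t:(np.vstack([pose(t)(M),pose(t)(np.array([[-.01,.13]]))])-np.vstack([W,d[:2]])).ravel()
s=least_squares(f,[.66,-.05,-.3]);print(s.x, np.degrees(s.x[2]),f(s.x).reshape(-1,2).round(4))
g=pose(s.x);
for n,m in dict(bolt=(.01,.057),latch=(-.01,-.062),hinge=(-.01,.13),staple=(.008,-.005)).items():print(n,g(np.array([m])).round(4))
a=get_state();from scipy.spatial.transform import Rotation as R
print(R.from_quat(a["orientation"]).as_matrix().round(3))
E
```

```text
[ 0.6043 -0.1369  0.2496]
[ 0.6128 -0.1061  0.245 ]
[ 0.6572 -0.0294  0.2503]
[0.6662 0.0023 0.2472]
disc [0.6737 0.071  0.24  ] [0.6632 0.0687 0.24  ]
[ 0.63894649 -0.05809215 -0.31625655] -18.120165422431956 [[-0.0009  0.0021]
 [ 0.0005  0.0017]
 [ 0.0012 -0.0014]
 [ 0.0031  0.0001]
 [-0.0038 -0.0025]]
bolt [[ 0.6662 -0.007 ]]
latch [[ 0.6102 -0.1139]]
hinge [[0.6699 0.0686]]
staple [[ 0.645  -0.0653]]
[[ 0.94   0.34  -0.   ]
 [ 0.34  -0.94   0.001]
 [ 0.    -0.001 -1.   ]]
```

Emit:
{"method": "apply_moves", "body": {"plan": [[[-0.74, 0, 0, 35, 6], [-0.74, 0, 0, 70, 12], [-0.74, 10, 10, 105, 18], [-0.74, 30, 35, 120, 24], [-0.74, 55, 60, 120, 30], [-0.74, 80, 85, 120, 36], [-0.74, 105, 110, 120, 42], [-0.74, 130, 135, 120, 48]]]}}

```text
time: 0.77
tool_pos: [0.3093, -0.3574, 0.351]
orientation: [0.828, 0.56, 0.0, -0.0]
force: [0.9, -0.5, 1.1]
opening: 0.0743
grasp_force: 0.0
```

Emit:
{"method": "apply_moves", "body": {"plan": [[[-0.74, 20, 20, 0, 6], [-0.74, 40, 40, 0, 12], [-0.74, 60, 60, 0, 18], [-0.74, 80, 80, 0, 24], [-0.74, 100, 100, 0, 30], [-0.74, 120, 120, 0, 36], [-0.74, 140, 140, 0, 42], [-0.74, 160, 160, 0, 48]]]}}

```text
time: 1.43
tool_pos: [0.4692, -0.1975, 0.3509]
orientation: [0.529, 0.849, 0.0, -0.0]
force: [-0.2, -0.4, 0.5]
opening: 0.0745
grasp_force: 0.0
```

Emit:
{"method": "apply_moves", "body": {"plan": [[[-0.74, 30, 25, 0, 6], [-0.74, 60, 50, 0, 12], [-0.74, 90, 75, 0, 18], [-0.74, 120, 100, 0, 24], [-0.74, 140, 120, 0, 30], [-0.74, 160, 140, 0, 36], [-0.74, 170, 150, 0, 42], [-0.74, 173, 157, 0, 46]]]}}

```text
time: 2.1
tool_pos: [0.6427, -0.0399, 0.3492]
orientation: [0.154, 0.988, 0.0, -0.001]
force: [0.1, -0.1, -0.8]
opening: 0.0743
grasp_force: 0.0
```

```bash
python3 - <<'E'
from h import *
from scipy.spatial.transform import Rotation as R
s=get_state();ci=camera_info("wrist");np.savez("w1.npz",K=ci["K"],T=ci["world_to_cam"])
f=grab_frame("wrist");cv2.imwrite("pics/w1.png",f[:,:,::-1])
M=R.from_quat(s["orientation"]).as_matrix()
print(s["time"],s["tool_pos"],s["opening"],s["force"],s["qpos"].round(2),M.round(3).tolist(),np.degrees(np.arctan2(M[1,1],M[0,1])))
print(ci)
E
```

```text
2.1 [ 0.64271781 -0.03993211  0.34923732] 0.07434293237461564 [ 0.06057176 -0.14864139 -0.78539571] [-0.12  0.43  0.73  0.    1.99 -1.38] [[-0.953, 0.304, -0.003], [0.304, 0.953, 0.001], [0.003, -0.0, -1.0]] 72.29230750539007
{'K': array([[371.64829954,   0.        , 323.39074804],
       [  0.        , 371.64829954, 238.258301  ],
       [  0.        ,   0.        ,   1.        ]]), 'world_to_cam': array([[ 0.30390663,  0.9526998 , -0.00196399, -0.15721227],
       [ 0.90395844, -0.28770619,  0.31636102, -0.67168378],
       [ 0.30083202, -0.09791958, -0.94863684,  0.29582763],
       [ 0.        ,  0.        ,  0.        ,  1.        ]])}
```

View pics/w1.png

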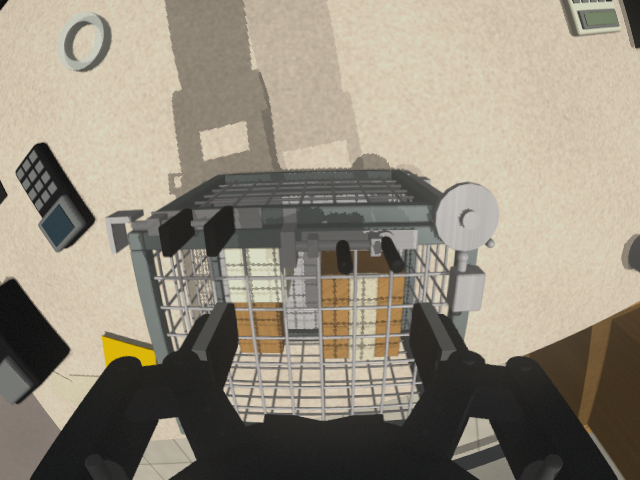

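The wrist view shows the bolt post tops at about (345,268) and (397,267). The paddles are at (175,233) and (219,232), and the hinge cam is at (467,217).

```bash
cat >> h.py <<'E'
def wray(u,v,K,T,z):
    x=np.array([u-K[0,2],v-K[1,2]])/K[0,0];t=np.hypot(*x);d=np.array([*(x/t*np.sin(t)),np.cos(t)])
    o=-T[:3,:3].T@T[:3,3];d=T[:3,:3].T@d;return o+d*(z-o[2])/d[2]
E
python3 - <<'E'
from h import *
w=np.load("w1.npz");K,T=w["K"],w["T"];print("cam",-T[:3,:3].T@T[:3,3])
f=cv2.imread("pics/w1.png");y0,y1,x0,x1=195,285,150,415;g=f.max(2)[y0:y1,x0:x1]
c,l,st,ce=cv2.connectedComponentsWithStats((g<42).astype(np.uint8))
for i in range(1,c):
    if st[i,4]>60:
        ys,xs=np.where(l==i);cn,_=cv2.findContours((l==i).astype(np.uint8),0,2)
        q=cv2.approxPolyDP(max(cn,key=len),3,True)[:,0]+[x0,y0]
        b=ys.max();u=xs[ys>=b-12].mean()+x0
        print(st[i]+[x0,y0,0,0,0],q.tolist(),"low",u,b+y0,wray(u,b+y0-6,K,T,.276).round(4))
print("disc",wray(467,217,K,T,.24))
cv2.imwrite("pics/w1c.png",cv2.resize(f[190:290,145:415],None,fx=2.9,fy=2.9,interpolation=cv2.INTER_CUBIC))
E
```

```text
cam [ 0.56595765 -0.01450417  0.49281879]
[ 204  207   31   49 1001] [[231, 207], [223, 207], [204, 226], [209, 255], [216, 255], [233, 232]] low 213.75935828877004 255 [ 0.6203 -0.106   0.276 ]
[ 159  209   35   47 1045] [[190, 209], [159, 228], [164, 255], [171, 255], [193, 234]] low 170.52657004830917 255 [ 0.6112 -0.1353  0.276 ]
[382 237  16  26 205] [[384, 237], [382, 247], [389, 262], [397, 253]] low 389.9176470588235 262 [ 6.587e-01 -4.000e-04  2.760e-01]
[337 240  15  33 309] [[342, 240], [337, 245], [339, 268], [345, 272], [343, 269], [347, 266], [349, 271], [351, 263], [347, 243]] low 344.86813186813185 272 [ 0.6565 -0.0296  0.276 ]
disc [0.66257283 0.06576638 0.24      ]
```

View pics/w1c.png

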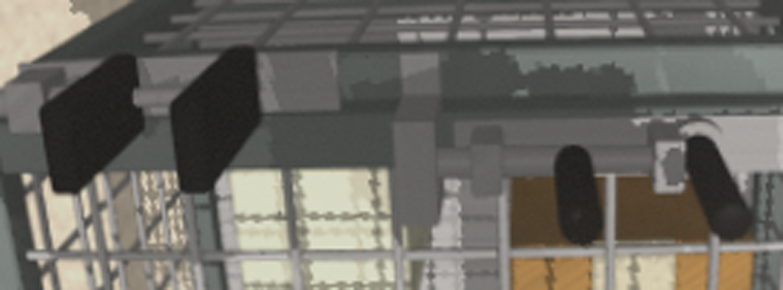

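```bash
python3 - <<'E'
from h import *
w=np.load("w1.npz");K,T=w["K"],w["T"]
L=[wray(*p,K,T,.276)[:2] for p in((168.8,242.8),(212.6,240.7),(346,266.5),(398.4,264.8))]
for p in L:print(p.round(4))
e=np.array([np.cos(np.radians(71.9)),np.sin(np.radians(71.9))]);n=np.array([e[1],-e[0]])
print("latch d",np.linalg.norm(L[1]-L[0]),"bolt d",np.linalg.norm(L[3]-L[2]))
print("angles",[np.degrees(np.arctan2(*(b-a)[::-1])) for a,b in((L[0],L[1]),(L[2],L[3]))])
print("latch pt",L[1]-e*.010,"bolt pt",L[3]-e*.010, "sep along y,x:",(L[3]-L[1])@e,(L[3]-L[1])@n)
print("disc",wray(467,217,K,T,.24))
E
```

```text
[ 0.6069 -0.1346]
[ 0.6149 -0.1045]
[ 0.657 -0.029]
[0.6663 0.0034]
latch d 0.03110509626929549 bolt d 0.03369134092023834
angles [np.float64(75.12228783376729), np.float64(73.95007039305028)]
latch pt [ 0.61180643 -0.1140021 ] bolt pt [ 0.6632155  -0.00610173] sep along y,x: 0.11853258940244041 0.01534302446723597
disc [0.66257283 0.06576638 0.24      ]
```

Emit:
{"method": "apply_moves", "body": {"plan": [[[-0.74, 12, 18, 0, 1], [-0.74, 21, 33, 0, 1.7], [-0.74, 21, 33, -20, 1.7], [-0.74, 21, 33, -45, 1.7], [-0.74, 21, 33, -70, 1.7], [-0.74, 21, 33, -90, 1.7], [-0.74, 21, 33, -102, 1.7], [-0.74, 21, 33, -102, 1.7]]]}}

```text
time: 2.82
tool_pos: [0.6613, -0.0091, 0.2455]
orientation: [0.144, 0.99, -0.0, -0.003]
force: [-0.1, 0.3, -0.9]
opening: 0.0743
grasp_force: 0.0
```

```bash
python3 - <<'E'
from h import *
ci=camera_info("wrist");s=get_state();f=grab_frame("wrist");cv2.imwrite("pics/w2.png",f[:,:,::-1]);print(s["tool_pos"],s["force"],s["opening"])
E
```

```text
[ 0.66132009 -0.00907049  0.24553639] [-0.06704748  0.26252248 -0.88248318] 0.07429411220479434
```

View pics/w2.png

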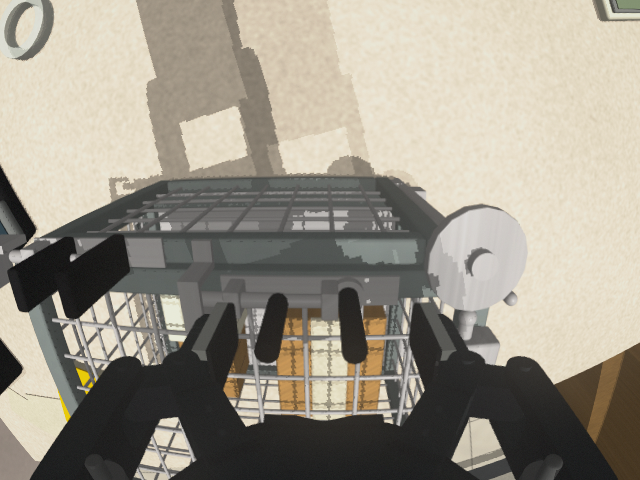

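The posts stand between the open fingers, with their tops at about (268,352) and (353,353). I'll check the alignment by ray-casting from this view.

```bash
python3 - <<'E'
from h import *
ci=camera_info("wrist");K,T=np.array(ci["K"]),np.array(ci["world_to_cam"])
a,b=wray(267,353,K,T,.276),wray(354,353,K,T,.276);print(a,b,np.linalg.norm(a-b),np.degrees(np.arctan2(*(b-a)[1::-1])),get_state()["tool_pos"])
print("disc",wray(482,262,K,T,.245))
e=(b-a)/np.linalg.norm(b-a);print("grip",b-.01*e)
for z in(.262,.276):
  g=np.array([*get_state()["tool_pos"][:2],z,1]);c=(T@g)[:3];t=np.arccos(c[2]/np.linalg.norm(c));print(K[:2,2]+K[0,0]*t*c[:2]/np.hypot(*c[:2]))
E
```

```text
[ 0.65987356 -0.03028139  0.276     ] [0.66896814 0.00168888 0.276     ] 0.03323867771535069 74.12053044533378 [ 0.66191749 -0.00907683  0.24816865]
disc [0.66272405 0.06639012 0.245     ]
grip [ 0.666232   -0.00792952  0.276     ]
[321.79229626 325.82275228]
[321.56623174 345.33348014]
```

Emit:
{"method": "apply_moves", "body": {"plan": [[[-0.74, 3, 2, -2, 0], [-0.74, 3, 2, -2, 0], [0, 3, 2, -2, 0], [0.3, 3, 2, -2, 0], [0.6, 3, 2, -2, 0], [1, 3, 2, -2, 0], [1, 3, 2, -2, 0], [1, 3, 2, -2, 0]]]}}

```text
time: 3.53
tool_pos: [0.6656, -0.0079, 0.249]
orientation: [0.144, 0.99, -0.001, 0.001]
force: [-1.5, -4.5, 5.9]
opening: 0.0272
grasp_force: 59.0
```

Emit:
{"method": "apply_moves", "body": {"plan": [[[1, 0, 0, 0, 0], [1, 0, 0, 0, 0], [1, 0, 0, 0, 0], [1, 0, 0, 0, 0], [1, 0, 0, 0, 0], [1, 0, 0, 0, 0], [1, 0, 0, 0, 0], [1, 0, 0, 0, 0]]]}}

```text
time: 4.2
tool_pos: [0.6656, -0.0079, 0.249]
orientation: [0.144, 0.99, -0.001, 0.001]
force: [-1.5, -4.6, 5.9]
opening: 0.0268
grasp_force: 59.0
```

Emit:
{"method": "apply_moves", "body": {"plan": [[[0, 0, 0, 0, 0], [-0.4, 0, 0, 0, 0], [-0.55, 0, 0, 0, 0], [-0.55, 0, 0, 0, 0], [-0.55, 0, 0, 0, 0], [-0.55, 0, 0, 30, 0], [-0.55, 0, 0, 60, 0], [-0.55, 0, 0, 70, 0]]]}}

```text
time: 4.87
tool_pos: [0.6658, -0.0065, 0.3225]
orientation: [0.143, 0.99, 0.0, 0.003]
force: [-0.0, 0.3, 1.6]
opening: 0.0661
grasp_force: 0.0
```

```bash
python3 - <<'E'
from h import *
ci=camera_info("wrist");s=get_state();f=grab_frame("wrist");cv2.imwrite("pics/w3.png",f[:,:,::-1]);print(s["tool_pos"],s["force"],s["opening"]);np.savez("w3.npz",K=ci["K"],T=ci["world_to_cam"])
E
```

```text
[ 0.66582    -0.0065335   0.32246165] [-0.006171    0.26494448  1.57557031] 0.06606614965825384
```

View pics/w3.png

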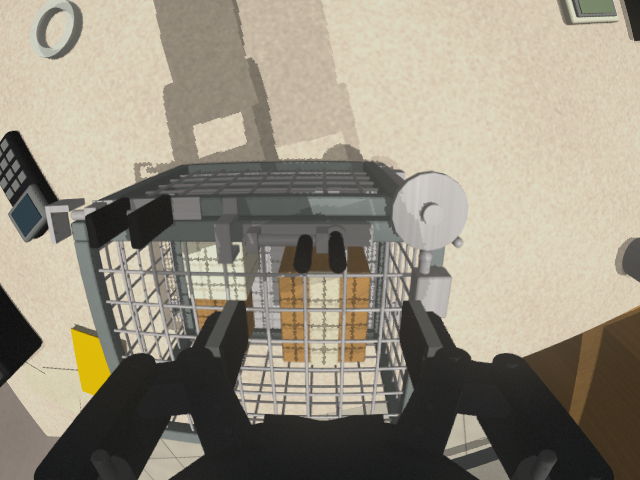

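The wrist view shows the posts close together at (302,265)/(338,264). The rod end at (253,237) is clear of the staple at (227,238).

```bash
python3 - <<'E'
from h import *
w=np.load("w3.npz");K,T=w["K"],w["T"]
a,b=wray(302,265,K,T,.276),wray(338,264,K,T,.276);print("posts",a,b,np.linalg.norm(a-b))
f=cv2.imread("pics/w3.png");y0,y1,x0,x1=180,260,80,180;g=f.max(2)[y0:y1,x0:x1]
c,l,st,ce=cv2.connectedComponentsWithStats((g<42).astype(np.uint8))
for i in range(1,c):
    if st[i,4]>200:
        cn,_=cv2.findContours((l==i).astype(np.uint8),0,2);q=cv2.approxPolyDP(max(cn,key=len),2.5,True)[:,0]+[x0,y0]
        print(q.tolist(),[wray(*p,K,T,.276)[:2].round(4).tolist() for p in q])
E
```

```text
posts [ 0.66125649 -0.01690641  0.276     ] [0.66629305 0.00238025 0.276     ] 0.01993344300896687
[[169, 196], [162, 195], [127, 216], [128, 198], [120, 198], [87, 215], [90, 245], [98, 247], [128, 227], [132, 245], [142, 247], [172, 223]] [[0.6019, -0.0759], [0.6, -0.0798], [0.6041, -0.107], [0.5945, -0.1017], [0.5928, -0.107], [0.5944, -0.1354], [0.6126, -0.1428], [0.6155, -0.1372], [0.6105, -0.1093], [0.6215, -0.1118], [0.6246, -0.1055], [0.6168, -0.0802]]
```

Emit:
{"method": "apply_moves", "body": {"plan": [[[-0.55, -14, -27, 0, 0], [-0.55, -28, -54, 0, 0], [-0.55, -42, -82, 0, 0], [-0.55, -55, -108, 0, 0], [-0.55, -55, -108, 0, 0], [-0.55, -55, -108, -15, 0], [-0.55, -55, -108, -30, 0], [-0.55, -55, -108, -30, 0]]]}}

```text
time: 5.58
tool_pos: [0.6097, -0.1142, 0.2828]
orientation: [0.143, 0.99, 0.001, -0.003]
force: [0.0, -0.1, -0.3]
opening: 0.066
grasp_force: 0.0
```

```bash
python3 - <<'E'
from h import *
ci=camera_info("wrist");s=get_state();f=grab_frame("wrist");cv2.imwrite("pics/w4.png",f[:,:,::-1]);print(s["tool_pos"],s["orientation"],s["opening"]);K,T=np.array(ci["K"]),np.array(ci["world_to_cam"]);np.savez("w4.npz",K=K,T=T)
y0,y1,x0,x1=200,330,242,400;g=f.max(2)[y0:y1,x0:x1]
c,l,st,ce=cv2.connectedComponentsWithStats((g<42).astype(np.uint8))
for i in range(1,c):
    if st[i,4]>200:
        cn,_=cv2.findContours((l==i).astype(np.uint8),0,2);q=cv2.approxPolyDP(max(cn,key=len),2.5,True)[:,0]+[x0,y0]
        print(q.tolist(),[wray(*p,K,T,.276)[:2].round(4).tolist() for p in q])
E
```

```text
[ 0.60968938 -0.11419691  0.28281582] [ 1.42839115e-01  9.89740344e-01  5.51512646e-04 -3.27627347e-03] 0.06603337908913018
[[336, 247], [332, 248], [332, 293], [337, 284], [341, 290], [343, 282], [346, 289], [349, 284], [344, 252]] [[0.5857, -0.1009], [0.5857, -0.1027], [0.6065, -0.1086], [0.6028, -0.1052], [0.6062, -0.1043], [0.6026, -0.1024], [0.6064, -0.102], [0.6043, -0.1001], [0.5889, -0.0982]]
[[285, 249], [276, 251], [264, 284], [266, 319], [271, 317], [268, 323], [274, 318], [275, 321], [276, 315], [279, 316], [277, 319], [281, 317], [288, 284]] [[0.5804, -0.1223], [0.5802, -0.1264], [0.5937, -0.1368], [0.6113, -0.1423], [0.6108, -0.1396], [0.6136, -0.1421], [0.6117, -0.1384], [0.6134, -0.1385], [0.6104, -0.1369], [0.6113, -0.1358], [0.6126, -0.1372], [0.6121, -0.135], [0.5967, -0.1263]]
```

View pics/w4.png

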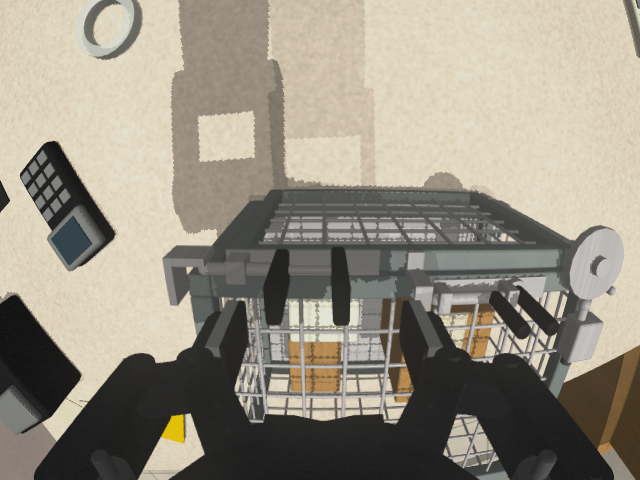

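The paddles stand between the fingers, with tops at about (276,302) and (342,303). The grip point is within about 1.5 mm of the TCP, so I'll descend and squeeze.

Emit:
{"method": "apply_moves", "body": {"plan": [[[-0.55, 1, -1, -15, 0], [-0.55, 1, -1, -30, 0], [-0.55, 1, -1, -35, 0], [-0.55, 1, -1, -35, 0], [0, 1, -1, -35, 0], [0.4, 1, -1, -35, 0], [1, 1, -1, -35, 0], [1, 1, -1, -35, 0]]]}}

```text
time: 6.3
tool_pos: [0.6121, -0.116, 0.2552]
orientation: [0.143, 0.99, -0.0, 0.002]
force: [0.0, 1.2, 6.7]
opening: 0.0253
grasp_force: 61.8
```

Emit:
{"method": "apply_moves", "body": {"plan": [[[1, 0, 0, 0, 0], [1, 0, 0, 0, 0], [1, 0, 0, 0, 0], [1, 0, 0, 0, 0], [1, 0, 0, 0, 0], [1, 0, 0, 0, 0], [1, 0, 0, 0, 0], [1, 0, 0, 0, 0]]]}}

```text
time: 6.97
tool_pos: [0.6121, -0.116, 0.2552]
orientation: [0.143, 0.99, -0.001, 0.002]
force: [-0.7, -0.1, 5.2]
opening: 0.0249
grasp_force: 61.1
```

```bash
python3 - <<'E'
from h import *
s=get_state();p=s["tool_pos"];h=np.array([.664,.069]);v=p[:2]-h
print(p,s["orientation"].round(4),s["force"].round(2),s["moment"].round(2),s["opening"],np.hypot(*v),np.degrees(np.arctan2(v[1],v[0])))
# arc rows, cumulative from each call start, 4deg per row
u=.192*v/np.hypot(*v)*1000
def rot(d):d=-np.radians(d);return np.array([[np.cos(d),-np.sin(d)],[np.sin(d),np.cos(d)]])@u
for k in range(0,112,4):print(k,(rot(k)-u).round(0).astype(int))
E
```

```text
[ 0.61211176 -0.11602577  0.25524137] [ 1.429e-01  9.897e-01 -6.000e-04  2.300e-03] [-0.65 -0.11  5.23] [-0.77  0.21 -0.02] 0.024924205216855556 0.19216379755053878 -105.66551083836788
0 [0 0]
4 [-13   4]
8 [-25   9]
12 [-37  15]
16 [-49  21]
20 [-60  29]
24 [-71  37]
28 [-81  46]
32 [-90  56]
36 [-99  66]
40 [-107   77]
44 [-114   88]
48 [-120  100]
52 [-126  112]
56 [-130  124]
60 [-134  137]
64 [-137  150]
68 [-139  164]
72 [-140  177]
76 [-140  190]
80 [-139  204]
84 [-137  217]
88 [-135  230]
92 [-131  243]
96 [-127  256]
100 [-121  268]
104 [-115  280]
108 [-108  291]
```

The grip sits about 9 mm higher than intended, so I'll release, lower and squeeze again.

Emit:
{"method": "apply_moves", "body": {"plan": [[[0, 0, 0, 0, 0], [-0.5, 0, 0, 0, 0], [-0.55, 0, 0, 0, 0], [-0.55, -1, 0, -5, 0], [-0.55, -1, 0, -9, 0], [-0.55, -1, 0, -9, 0], [0, -1, 0, -9, 0], [1, -1, 0, -9, 0]]]}}

```text
time: 7.63
tool_pos: [0.6104, -0.1163, 0.2437]
orientation: [0.143, 0.99, -0.001, 0.0]
force: [-3.1, -4.9, 3.7]
opening: 0.0432
grasp_force: 2.5
```

Emit:
{"method": "apply_moves", "body": {"plan": [[[1, 0, 0, 0, 0], [1, 0, 0, 0, 0], [1, 0, 0, 0, 0], [1, 0, 0, 0, 0], [1, 0, 0, 0, 0], [1, 0, 0, 0, 0], [1, 0, 0, 0, 0], [1, 0, 0, 0, 0]]]}}

```text
time: 8.3
tool_pos: [0.6108, -0.1159, 0.245]
orientation: [0.143, 0.99, -0.001, 0.001]
force: [0.8, 1.1, 5.1]
opening: 0.0265
grasp_force: 60.9
```

Emit:
{"method": "apply_moves", "body": {"plan": [[[1, -7, 2, 0, -2], [1, -13, 4, 0, -4], [1, -19, 6, 0, -6], [1, -25, 9, 0, -8], [1, -31, 12, 0, -10], [1, -37, 15, 0, -12], [1, -43, 18, 0, -14], [1, -49, 21, 0, -16]]]}}

```text
time: 8.97
tool_pos: [0.5622, -0.0939, 0.2449]
orientation: [0.28, 0.96, 0.001, 0.002]
force: [7.2, 6.5, 5.8]
opening: 0.0261
grasp_force: 65.2
```

```bash
python3 - <<'E'
from h import *
s=get_state();p=s["tool_pos"];h=np.array([.664,.069]);v=p[:2]-h;q=s["orientation"]
print(p,s["force"].round(2),s["moment"].round(2),s["opening"],s["grasp_force"],np.hypot(*v),np.degrees(np.arctan2(v[1],v[0])),np.degrees(2*np.arctan2(q[1],q[0])),s["qpos"].round(2))
E
```

```text
[ 0.5622012  -0.09394042  0.24494641] [7.23 6.48 5.78] [-0.24 -0.21 -0.14] 0.026113810163374294 65.1567542552948 0.1921264622392132 -121.99552945760436 147.53886444559177 [-0.23  0.17  1.24  0.    1.72 -1.23]
```

Emit:
{"method": "apply_moves", "body": {"plan": [[[1, -8, 6, 0, -3], [1, -17, 12, 0, -6], [1, -25, 18, 0, -9], [1, -32, 25, 0, -12], [1, -39, 32, 0, -15], [1, -46, 40, 0, -18], [1, -52, 48, 0, -21], [1, -58, 56, 0, -24]]]}}

```text
time: 9.63
tool_pos: [0.507, -0.0395, 0.2452]
orientation: [0.474, 0.881, 0.001, 0.007]
force: [33.3, -8.6, -0.7]
opening: 0.0264
grasp_force: 73.0
```

Emit:
{"method": "apply_moves", "body": {"plan": [[[1, -5, 8, 0, -3], [1, -10, 17, 0, -6], [1, -15, 26, 0, -9], [1, -19, 35, 0, -12], [1, -22, 44, 0, -15], [1, -25, 54, 0, -18], [1, -28, 63, 0, -21], [1, -30, 73, 0, -24]]]}}

```text
time: 10.3
tool_pos: [0.4764, 0.0346, 0.2454]
orientation: [0.647, 0.763, 0.004, 0.004]
force: [18.3, -0.5, 3.4]
opening: 0.0259
grasp_force: 70.9
```

```bash
cat > st.py <<'E'
from h import *
s=get_state();p=s["tool_pos"];h=np.array([.664,.069]);v=p[:2]-h;q=s["orientation"]
print(p,s["force"].round(2),s["moment"].round(2),s["opening"],s["grasp_force"],np.hypot(*v),np.degrees(np.arctan2(v[1],v[0])),np.degrees(2*np.arctan2(q[1],q[0])),s["qpos"].round(2))
E
python3 st.py
```

```text
[0.47639294 0.03461875 0.24544571] [18.25 -0.52  3.45] [-0.29 -2.29 -0.28] 0.025872781778732895 70.89114904403687 0.19073143039915133 -169.6150952391976 99.38047727276285 [-0.   -0.09  1.52  0.    1.71 -0.17]
```

Emit:
{"method": "apply_moves", "body": {"plan": [[[1, -1, 10, 0, -3], [1, -1, 20, 0, -6], [1, -1, 30, 0, -9], [1, 0, 40, 0, -12], [1, 1, 51, 0, -15], [1, 2, 60, 0, -18], [1, 3, 71, 0, -21], [1, 5, 80, 0, -24]]]}}

```text
time: 10.97
tool_pos: [0.4793, 0.1145, 0.2453]
orientation: [0.791, 0.611, 0.002, 0.001]
force: [4.1, -4.8, 6.6]
opening: 0.026
grasp_force: 65.1
```

Emit:
{"method": "apply_moves", "body": {"plan": [[[1, 2, 6, 0, -2], [1, 4, 13, 0, -4], [1, 6, 19, 0, -6], [1, 8, 25, 0, -8], [1, 9, 27, 0, -9], [1, 9, 27, 0, -9], [1, 9, 27, 0, -9], [1, 9, 27, 0, -9]]]}}

```text
time: 11.63
tool_pos: [0.4883, 0.1415, 0.2453]
orientation: [0.836, 0.549, 0.002, 0.001]
force: [2.3, -1.4, 8.0]
opening: 0.0258
grasp_force: 64.2
```

```bash
python3 st.py; python3 - <<'E'
from h import *
f=grab_frame("scene");cv2.imwrite("pics/s2.png",f[:,:,::-1])
E
```

```text
[0.48827561 0.14145045 0.24530847] [ 2.35 -1.45  7.99] [-0.27  0.18  0.4 ] 0.025759241532015354 64.1720187664032 0.19007400499379018 157.59384472723596 66.61520484744183 [ 0.21 -0.    1.43 -0.    1.71  0.62]
```

View pics/s2.png

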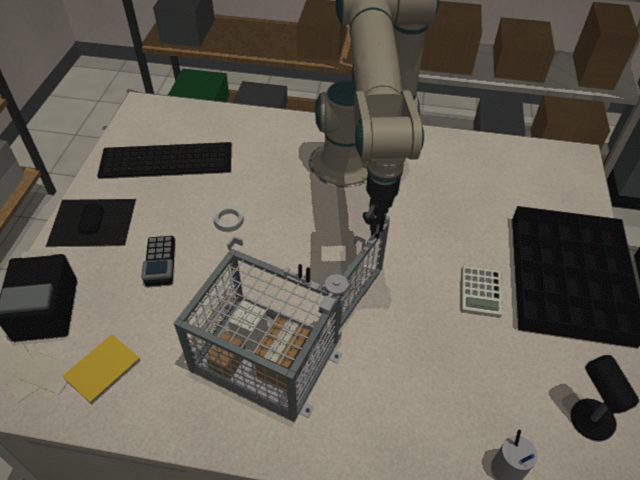

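The gate is open at about 97°, held by the gripper with low forces. The calculator, card terminal and tape roll are where they were.

```bash
python3 -c "
from bench import *
print(abs(get_state()['dq']).max());print(close_job())"
```

```text
0.0010350603090983723
the job is handed in; nothing more can be done
None
```

The slide bolt was squeezed back first, then the latch, and the gate was swung to about 97° and handed in with the gripper still holding it steady; the calculator, card terminal and tape roll were not touched, but the judge returned no verdict.

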